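Clamp a wooden bangle and hold the cam lever at full lift

ROBOT

A 6-joint arm with a two-finger parallel gripper is mounted at the origin on the work surface. World frame = base frame: x ahead of the robot, y to its left, z up, the work surface at z = 0. Lengths are in mm, angles in rad, forces in N, time in s.
With the tool pointing down it reaches from about 350 to 875 mm from the base axis. Payload 4.2 kg.
Tool frame: the origin (TCP) lies at the very end of the fingers, on their centre line; the grasp point (between the pads) lies 19 mm behind it; y points along the fingers, z is the direction in which the jaws open and shut, and the axes are right-handed (so a half turn about y gives the same grasp; the last joint's range is limited). The gripper opens to 85 mm and grips with 20 to 120 N. Pads are 22 mm wide; open, the fingers measure 114 mm over their backs; the gripper's body (76 mm by 85 mm) begins 54 mm behind the grasp point. The pads swing forward as they close: fully open they stand 13 mm farther back than shut.
Start: joints at [1.517, 0.385, 0.008, 0, -1.194, -0.259], TCP at [192.295, 594.661, 231.312] pointing down, gripper open.
Joint ranges: [-3.14, 3.14], [-1.21, 2.06], [-1.07, 1.41], [-3.16, 2.05], [-2.99, -0.16], [-3.1, 3.1]. Speed limits (rad/s): [2.79, 2.79, 3.14, 3.14, 3.14, 3.14].

INTERFACE

Orientations are given as a unit quaternion [x, y, z, w].
In Python, from bench import arm gives the robot as it stands.
- The arm moves only by the shell command python3 -m creep 'ROWS'. ROWS is JSON, a list of rows, each an object with "delta_pos": the shift along the tool's x, y, z in mm, a list of three; "rot": the turn, a rotation vector about the tool's x, y, z in rad, a list of three; "jaw": the finger opening in mm, from 0 to 85.4. A call has exactly 10 rows; each row shifts and turns the commanded pose from where the row before left it, along the tool's axes as they then stand; what a row does not reach is not made up. A row lasts 1/12 s, in which the tool goes at most 41.7 mm and 7.16 degrees, less where a joint would pass 70% of its speed; a pose out of reach is approached as far as the arm can. A call is refused whole if a number of a shift passes 41.7 or a number of a turn 0.125, either way. A call with a gripper value outside its range is refused whole. The fingers move at their own pace and stop on an object; the grip force is fixed at half the most. Time passes only in rows, so rows that do not move let the fingers close, or fill a call up. It gives the time, the measured TCP pose, the force and the opening at its end, in the units of the state.
- arm.read_state(): the state, without advancing time (a new reading comes with each control period).
- arm.get_image(name): name is "scene" or "top" or "wrist"; returns the picture (420x560x3 uint8, red, green, blue); there is no depth.
- arm.calibration(name): a dict with "intrinsics" (3x3 intrinsics, pixels), "R" (3x3) and "t" (3): a world point X has camera coordinates R X + t. Camera axes: x right, y down, z forward; pixel columns grow to the right and rows downward; lengths in mm; the calibration is good to about 2 mm. A picture is of the moment at which its call begins: read the wrist's pose just before it. calibration takes no time and is no camera call; for the wrist camera it gives the pose at the moment of the call.
- arm.job_done(): hands the job in, once; it reports no verdict.
Trained networks look in the newest picture that a camera, given by its name, has taken for a name from the list of things; names that differ only in an ending like _2 or _b are one class to them, and where a whole thing is asked for, a point or a joint stands for the part that bears it (a point fixed in the world has none). Each returns a list of dicts, best first, with "p" (0 to 1); they miss things now and then, are a little off and sometimes report something else, mostly with a low value. They report only what shows in the picture. A call takes as long as a camera call. They do not tell look-alikes from the thing itself.
- arm.find_in(camera, target): "location" ([column, row] in pixels, amid what is visible of it).
- arm.masks_of(camera, target): "pixels" (420x560 bool, what is visible of it) and "location" ([column, row] in pixels, amid what is visible of it).
The state is a dict: "clock": time; "joints": joint angles; "joint_vel": joint speeds; "joint_efforts": joint torques, N m; "position": TCP position; "ee_rot": TCP orientation; "contact_force": force on the tool from outside, world axes, zero at the start; "wrist_torque": the same for the moment, N m; "gripper_width": finger opening in mm.
Only numpy, scipy, OpenCV 4.12 (cv2) and the standard library are available. Lean on these libraries where they do the work, as an engineer would, in place of code of your own. Each camera call takes 0.05 s, during which the arm holds its last target. There are 200 camera calls.

TASK

Take the smallest wooden bangle from the drying rack and hang it over the free end of the clamp's horizontal split bar, fully on the bar, and let go of it. Then lift the clamp's cranked lever by its handle until it stands straight up, the cam's highest lift, so that the bar spreads and grips the bangle from inside. The lever is sprung and has no catch: finish with the gripper still holding it upright so that beads can be glued on, and leave everything else where it is.

Things in the scene. Friction and masses are not known exactly. Their poses are not given: they have to be found in the camera images.
- bangle_small: the smallest of three plain wooden bangles standing on edge in the rack: rigid ring, outer diameter 92 mm, bore 66 mm (wall 13 mm), 24 mm wide, about 46 g (up to 40 % more or less). Origin at its centre, its y axis is the ring's axis (along the rack's y). Standing in the rack its top is 102 mm above the table; it is picked by the top, across its 24 mm width
- bangle_large1: a larger wooden bangle in the same rack, outer diameter 110 mm, 24 mm wide, origin at its centre, y its axis; stays where it is. The three bangles may stand in any order
- bangle_large2: another larger wooden bangle in the rack, outer diameter 104 mm, 24 mm wide, origin at its centre, y its axis; stays where it is
- rack: fixed wooden drying rack, 126 x 262 mm, origin at the centre of its underside. Three slots 80 mm apart along its y; slot floor 10 mm above the table, slot walls up to 40 mm; each slot is 28 mm wide and has 101 mm of length for the ring, between end blocks
- clamp: fixed steel bench clamp for bangles, origin on the table, z up. Base plate 120 x 150 x 12 mm; upright post 50 x 26 mm (y -36 to -10 mm), 119 mm high; from the post a level split bar runs along +y to its free end at y = +85 mm. Cam shaft between the bar's halves, along y at x 0, z 105 mm: the lever's axis. The hand lever turns in the plane y = -59 mm, behind the post
- upper_bar: upper half of the split bar, steel; spiral cams lift it straight up, evenly, by 14.5 mm over the lever's quarter turn. Origin on the shaft axis at rest, axes as the clamp's. At rest the whole bar fills z 82 to 136 mm over the table (54 mm high, 27 mm wide, top and bottom rounded): a 66 mm bore slipped on over the +y end has 12 mm of play in height
- shoe: rubber underside of the split bar's lower half, springy (about 5 N per mm); at full lift the bangle's bore is pressed on it by about 2 mm. Origin on the shaft axis, axes as the clamp's
- bar_top (a point): point on the top line of the upper half bar, mid-length (clamp x 0, y 37.5 mm, z 136 mm at rest), where the bangle should hang; rises with the bar
- handle (a point): mid-point of the lever's crank handle: a black sleeve that turns freely on its pin, 24 mm diameter, 58 mm long, its axis along the clamp's y (y -66 to -125 mm), 120 mm from the shaft axis. At rest this point lies at clamp x -120, y -95, z 105 mm; with the lever upright at x 0, y -95, z 225 mm. It is taken from above with the fingers before and behind it (along the clamp's x)
- lever (a joint): angle of the clamp's lever about the clamp's +y: 0 at rest, level, handle towards the clamp's -x (the robot's side); grows as the handle rises; 1.57 is straight up, the high point of the cams, and a stop screw ends the travel at 1.60. A spring drives it back to 0 if let go: about 2 N at the handle at rest, 4 to 5 N upright
- scissors: scissors lying on the table, 195 mm, origin at the pivot; leave alone
- bead_cup: small clear cup, 68 mm wide, 45 mm high, origin under its centre; leave alone
- glue: white glue bottle, 48 mm diameter, 130 mm high, origin under its centre; leave alone
- spool: grey thread spool, 44 mm diameter, 46 mm high, origin under its centre; leave alone
- pencil_tin: metal tin with pencils, 76 mm diameter, 185 mm high over the pencils, origin under its centre; leave alone
Mind the look-alikes: they are no part of the job. Leave any green or turquoise look-alike of the bangle_small alone.

How it is judged:
By the outcome, as a careful person would: the job done as asked, in the order asked, and still so for the second after the job is handed in, while the arm keeps its last pose, push and grip.
It also fails if it takes over 58 s, if anything falls off the work surface, if the arm or the gripper's body presses on something with over 40 N, if the wrist force passes 120 N, or if a joint passes its speed limit or range.

## Working session

There is one attempt and no reset: what is moved stays moved. The work goes in short steps, Python scripts to look and compute and a shell command to move; the robot and the scene stay as the last step left them, time stands still between calls to the robot, and variables do not carry over. Pictures are saved under pics/ and viewed, about 8 in all and at most 12, crops included, and the job is handed in when it is done.

```bash
ls; mkdir -p pics; python3 - <<'E'
from bench import arm
import cv2,numpy as np
s=arm.read_state();print(s)
for n in("scene","top"):
    im=arm.get_image(n);cv2.imwrite(f"pics/{n}0.png",im[:,:,::-1])
    c=arm.calibration(n);print(n,np.round(c["intrinsics"],1).tolist(),np.round(c["R"],3).tolist(),np.round(c["t"],1).tolist())
    for t in("bangle_small","bangle_large1","clamp","upper_bar","handle","bar_top","rack"):
        print(t,[(np.round(d["location"]).tolist(),round(d["p"],2)) for d in arm.find_in(n,t)][:4])
E
```

```text
pics
{'clock': 0.0, 'joints': array([ 1.51659013e+00,  3.85565400e-01,  6.59002043e-03, -4.92072156e-04,
       -1.19400927e+00, -2.58636741e-01]), 'joint_vel': array([-0.00026286,  0.0003795 , -0.00143231,  0.00206701, -0.00029403,
       -0.00091369]), 'joint_efforts': array([ 5.36576181e-05, -3.92294669e+01,  1.88399345e+01,  4.18605968e+00,
       -4.62297321e-03,  7.79626902e-06]), 'position': array([192.13424009, 594.10248796, 230.20327277]), 'ee_rot': array([-0.11013761, -0.69767719,  0.69924949,  0.11030143]), 'contact_force': array([ 0.89907711, -0.44164132, -0.82664784]), 'wrist_torque': array([-0.01872048,  0.07202299, -0.01350612]), 'gripper_width': 85.00834656861531}
scene [[450.9, 0.0, 281.4], [0.0, 450.9, 201.8], [0.0, 0.0, 1.0]] [[0.792, 0.611, -0.008], [0.486, -0.638, -0.597], [-0.37, 0.469, -0.802]] [-449.6, -140.2, 1534.7]
bangle_small [([252.0, 152.0], 0.95), ([336.0, 156.0], 0.82), ([317.0, 117.0], 0.58)]
bangle_large1 [([315.0, 166.0], 0.88), ([301.0, 182.0], 0.73)]
clamp [([228.0, 283.0], 0.68)]
upper_bar [([244.0, 258.0], 0.67)]
handle [([182.0, 256.0], 0.76)]
bar_top [([248.0, 258.0], 0.91), ([373.0, 130.0], 0.73)]
rack [([310.0, 187.0], 0.7), ([183.0, 386.0], 0.41)]
top [[410.4, 0.0, 273.8], [0.0, 410.4, 206.6], [0.0, 0.0, 1.0]] [[-0.004, -1.0, -0.002], [-0.988, 0.004, -0.152], [0.152, 0.001, -0.988]] [63.1, 550.3, 1181.8]
bangle_small [([132.0, 269.0], 0.92), ([234.0, 291.0], 0.89), ([179.0, 216.0], 0.84)]
bangle_large1 [([203.0, 220.0], 0.73), ([234.0, 224.0], 0.66), ([375.0, 138.0], 0.64)]
clamp [([355.0, 213.0], 0.88)]
upper_bar [([344.0, 202.0], 0.55)]
handle [([374.0, 248.0], 0.61)]
bar_top [([345.0, 199.0], 0.54)]
rack [([212.0, 225.0], 0.89)]
```

View pics/scene0.png

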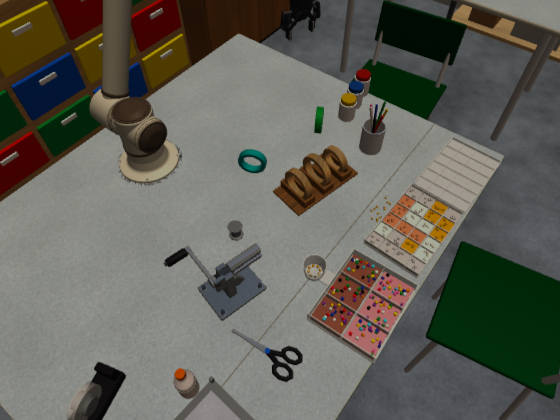

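View pics/top0.png

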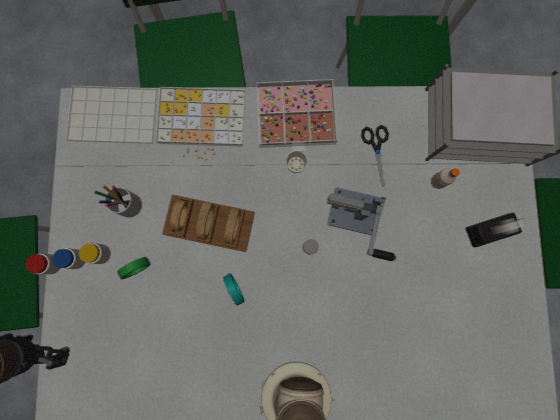

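The scene view shows the rack around (315,185) with three wooden bangles, the clamp around (230,285) and its black handle at (176,257). The green and turquoise rings lie on the table. In the top view the rack's bangles are at (180,215), (205,220) and (233,226), and the clamp is at (355,212).

```bash
cat > h.py <<'E'
import numpy as np,cv2
from bench import arm
def proj(n,P,c=None):
    c=c or arm.calibration(n);q=np.atleast_2d(P)@np.array(c["R"]).T+np.array(c["t"])
    q=q@np.array(c["intrinsics"]).T;return q[:,:2]/q[:,2:]
def ray(n,uv,z,c=None):
    c=c or arm.calibration(n);R=np.array(c["R"]);t=np.array(c["t"])
    d=R.T@np.linalg.solve(np.array(c["intrinsics"]),[uv[0],uv[1],1.]);o=-R.T@t
    return o+d*(z-o[2])/d[2]
E
python3 - <<'E'
from h import *
a=cv2.imread("pics/top0.png")
s=cv2.imread("pics/scene0.png")
A=cv2.resize(a[185:260,155:263],None,fx=3.6,fy=3.6,interpolation=3)
B=cv2.resize(s[135:215,265:365],None,fx=3.9,fy=3.9,interpolation=3)
C=cv2.resize(a[180:265,320:402],None,fx=3.6,fy=3.6,interpolation=3)
D=cv2.resize(s[235:320,160:272],None,fx=3.5,fy=3.5,interpolation=3)
W=np.zeros((600,800,3),np.uint8)
for im,x,y in((A,0,0),(B,400,0),(C,0,300),(D,400,300)):
    im=im[:min(im.shape[0],600-y),:min(im.shape[1],400)];W[y:y+im.shape[0],x:x+im.shape[1]]=im
cv2.imwrite("pics/m.png",W)
for n in("top","scene"):
  for t in("rack","clamp","bangle_small","handle","lever","upper_bar"):
    for d in arm.masks_of(n,t)[:5]:
      m=d["pixels"].astype(np.uint8);p=cv2.findNonZero(m)
      print(n,t,round(d["p"],2),np.round(d["location"]),cv2.boundingRect(p),m.sum(),np.round(cv2.boxPoints(cv2.minAreaRect(p))).tolist())
for r in ((180,215),(205,220),(233,226)): print(ray("top",r,90).round())
E
```

```text
top rack 0.59 [212. 223.] (162, 195, 93, 57) 2412 [[161.0, 235.0], [170.0, 193.0], [255.0, 211.0], [246.0, 253.0]]
top clamp 0.88 [355. 211.] (327, 188, 68, 73) 2336 [[317.0, 245.0], [330.0, 185.0], [406.0, 202.0], [393.0, 261.0]]
top bangle_small 0.73 [179. 214.] (170, 200, 19, 31) 438 [[168.0, 229.0], [174.0, 198.0], [189.0, 201.0], [183.0, 232.0]]
top bangle_small 0.69 [233. 291.] (224, 275, 20, 29) 330 [[221.0, 278.0], [231.0, 273.0], [245.0, 300.0], [235.0, 306.0]]
top bangle_small 0.61 [131. 271.] (118, 257, 31, 21) 338 [[116.0, 269.0], [145.0, 255.0], [150.0, 265.0], [121.0, 279.0]]
top bangle_small 0.39 [298. 162.] (286, 151, 22, 22) 375 [[281.0, 161.0], [296.0, 146.0], [311.0, 161.0], [296.0, 176.0]]
top handle 0.68 [373. 249.] (332, 204, 64, 58) 497 [[331.0, 206.0], [362.0, 182.0], [411.0, 246.0], [380.0, 270.0]]
top lever 0.94 [372. 246.] (332, 204, 63, 56) 444 [[331.0, 205.0], [362.0, 182.0], [410.0, 246.0], [379.0, 269.0]]
top upper_bar 0.63 [343. 199.] (329, 193, 34, 16) 320 [[327.0, 202.0], [330.0, 192.0], [363.0, 201.0], [361.0, 210.0]]
top upper_bar 0.38 [374. 249.] 
[... 520 characters left out ...]
.0], [335.0, 141.0], [358.0, 173.0], [293.0, 219.0]]
scene bangle_small 0.48 [315. 116.] (315, 106, 9, 28) 185 [[315.0, 133.0], [316.0, 106.0], [323.0, 106.0], [322.0, 133.0]]
scene handle 0.81 [186. 254.] (164, 246, 51, 41) 459 [[163.0, 264.0], [174.0, 239.0], [224.0, 262.0], [213.0, 287.0]]
scene handle 0.56 [235. 230.] (228, 220, 16, 20) 267 [[228.0, 220.0], [243.0, 220.0], [243.0, 239.0], [228.0, 239.0]]
scene lever 0.97 [185. 255.] (165, 246, 50, 41) 483 [[163.0, 264.0], [174.0, 240.0], [224.0, 263.0], [213.0, 287.0]]
scene upper_bar 0.67 [245. 256.] (227, 243, 34, 28) 410 [[225.0, 263.0], [256.0, 242.0], [262.0, 251.0], [232.0, 272.0]]
[520. 329.  90.]
[505. 257.  90.]
[488. 177.  90.]
```

View pics/m.png

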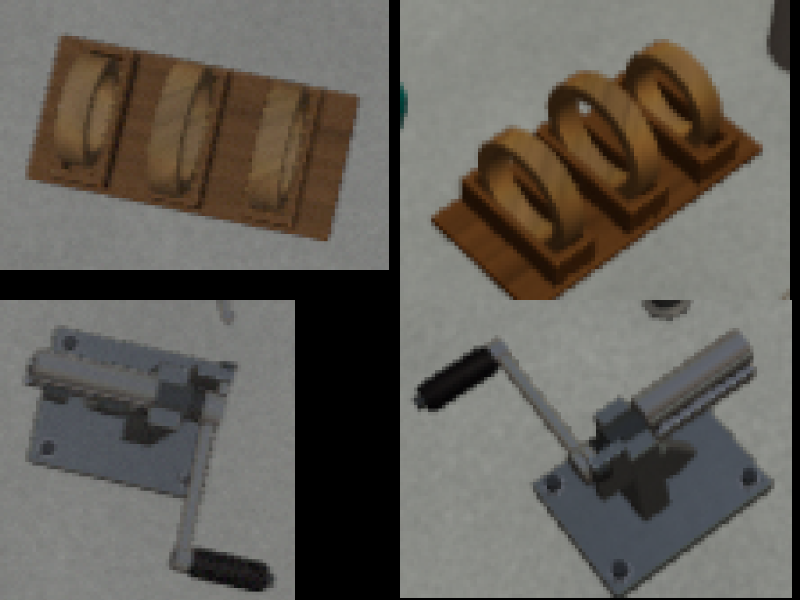

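The montage shows the +y-end ring (left in the top view) to be the shortest: about 113 against 138 and 129 crop pixels, which matches 92 / 110 / 104 mm. I'll fit the rack and clamp poses from their corners and check them by overlay.

```bash
cat >> h.py <<'E'
from scipy.spatial.transform import Rotation as Ro
def W(p,L):
    L=np.atleast_2d(np.array(L,float));c,s=np.cos(p[2]),np.sin(p[2])
    return np.c_[p[0]+c*L[:,0]-s*L[:,1],p[1]+s*L[:,0]+c*L[:,1],L[:,2]]
def ring(p,x,y,z,r,n=60):
    a=np.linspace(0,2*np.pi,n);return W(p,np.c_[x+r*np.cos(a),0*a+y,z+r*np.sin(a)])
E
python3 - <<'E'
from h import *
from scipy.optimize import least_squares
cT,cS=arm.calibration("top"),arm.calibration("scene")
def fit(f,T,S,x0):
    g=lambda q:np.r_[(proj("top",f(q,0),cT)-T).ravel(),(proj("scene",f(q,1),cS)-S).ravel()]
    r=least_squares(g,x0,x_scale=[10,10,.1,5],loss="soft_l1");print(r.x.round(3),g(r.x).reshape(-1,2).round(1).tolist());return r.x
# clamp, q3 = plate y offset
def fc(q,k):
    o=q[3];pl=lambda a,b:[60*a,75*b+o,12]
    return W(q,[pl(1,1),pl(-1,1),pl(-1,-1),[-120,-66,112],[-120,-125,112]] if k==0 else [pl(-1,-1),pl(1,-1),pl(1,1),[-120,-125,105],[-120,-66,112]])
c=fit(fc,[[335.8,187.5],[327.5,225],[372.8,234.2],[372,253],[395.5,257]],[[198,287.9],[222,319.9],[266.6,287.9],[165.1,264.4],[187.1,247.9]],[500,-150,-.2,0])
def fr(q,k):
    m=lambda a,b:[63*a,131*b,q[3]]
    return W(q,[m(1,1),m(-1,1),m(-1,-1),m(1,-1)] if k==0 else [m(-1,-1),m(1,1),m(1,-1)])
r=fit(fr,[[172.2,194.7],[162.8,235],[246.1,251.9],[254.4,211.4]],[[273.2,190.6],[357.8,172.9],[295.8,211.9]],[500,250,-.2,10])
np.save("pose.npy",[c,r])
out=[]
for n,b in(("top",(150,180,400,270)),("scene",(160,130,370,325))):
    im=cv2.imread(f"pics/{n}0.png");f=4 if n=="scene" else 3.2
    im=cv2.resize(im[b[1]:b[3],b[0]:b[2]],None,fx=f,fy=f,interpolation=3) if n=="top" else cv2.resize(im[b[1]:b[3],b[0]:b[2]],None,fx=1.7,fy=1.7,interpolation=3)
    f=3.2 if n=="top" else 1.7
    def dl(P,col):
        u=((proj(n,P)-b[:2]+.5)*f).astype(np.int32);cv2.polylines(im,[u],False,col,1)
    for y,R in((80,46),(0,55),(-80,52)):
        for s in(-12,12): dl(ring(r,0,y+s,10+R,R),(0,255,0))
    for y in(-10,85): dl(W(c,[[-13.5,y,95],[-13.5,y,122],[0,y,136],[13.5,y,122],[13.5,y,95],[0,y,82],[-13.5,y,95]]),(0,0,255))
    dl(W(c,[[0,-10,136],[0,85,136]]),(0,0,255));dl(W(c,[[-120,-66,105],[-120,-125,105]]),(0,255,255))
    out.append(im)
H=np.zeros((600,800,3),np.uint8);y=0
for i in out: h=min(i.shape[0],600-y);H[y:y+h,:i.shape[1]]=i[:h];y+=h
cv2.imwrite("pics/ov.png",H)
print("pick",W(r,[0,80,92]),"bar",W(c,[0,37.5,136]),W(c,[0,85,136]),"handle",W(c,[-120,-95,105]))
s=arm.read_state();print(Ro.from_quat(s["ee_rot"]).as_matrix().round(3))
E
```

```text
[ 5.43365e+02 -1.75802e+02 -2.35000e-01 -1.13660e+01] [[-0.7, -0.8], [-0.6, -0.6], [2.7, 1.5], [0.8, -0.8], [-1.6, 0.1], [-1.0, -0.4], [-0.3, 0.2], [0.3, -0.9], [1.3, -0.5], [-1.8, 2.3]]
[ 5.05567e+02  2.59892e+02 -2.10000e-01  9.74400e+00] [[-0.4, -0.2], [-1.1, -0.5], [0.0, 0.4], [0.6, 0.3], [-1.6, -0.1], [-0.4, -0.4], [1.9, 3.1]]
pick [[522.26059441 338.13117136  92.        ]] bar [[ 552.10954582 -139.33581119  136.        ]] [[563.18569547 -93.14523955 136.        ]] handle [[ 404.52094737 -240.2013435   105.        ]]
[[-0.951 -0.    -0.308]
 [ 0.308  0.    -0.951]
 [ 0.    -1.    -0.   ]]
```

View pics/ov.png

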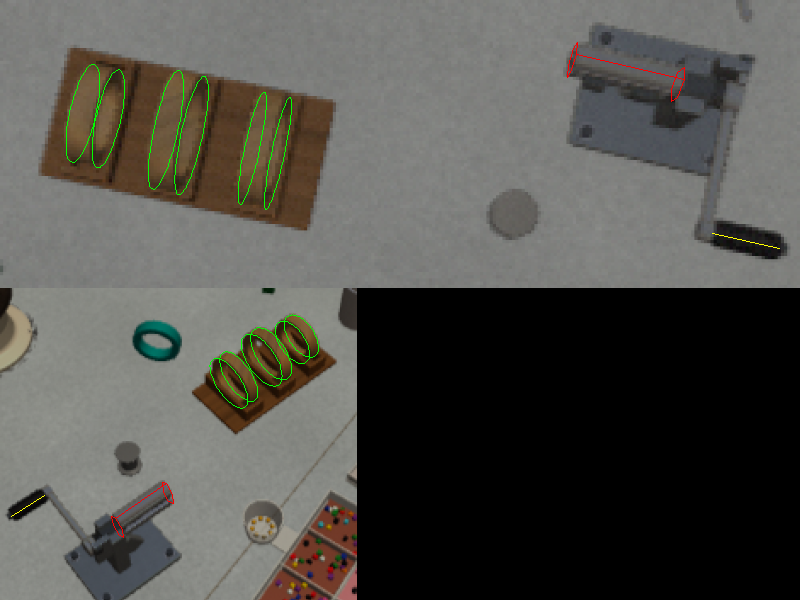

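The overlay agrees: ring sizes are confirmed, with 92 mm at the +y end, and the bar and handle line up. The rings sit perhaps a few mm off in y. I'm moving above the small ring for a close look.

```bash

python3 -m creep '[{"delta_pos":[0,0,0],"rot":[0,-0.1,0],"jaw":85},{"delta_pos":[-25,0,12],"rot":[0,0,0],"jaw":85},{"delta_pos":[-25,0,12],"rot":[0,0,0],"jaw":85},{"delta_pos":[-25,0,12],"rot":[0,0,0],"jaw":85},{"delta_pos":[-25,0,12],"rot":[0,0,0],"jaw":85},{"delta_pos":[-25,0,12],"rot":[0,0,0],"jaw":85},{"delta_pos":[-25,0,12],"rot":[0,0,0],"jaw":85},{"delta_pos":[-25,0,12],"rot":[0,0,0],"jaw":85},{"delta_pos":[-25,0,12],"rot":[0,0,0],"jaw":85},{"delta_pos":[-25,0,12],"rot":[0,0,0],"jaw":85}]' 
python3 -m creep '[{"delta_pos":[-25,0,12],"rot":[0,0,0],"jaw":60},{"delta_pos":[-25,0,12],"rot":[0,0,0],"jaw":60},{"delta_pos":[-25,0,12],"rot":[0,0,0],"jaw":60},{"delta_pos":[-25,0,12],"rot":[0,0,0],"jaw":60},{"delta_pos":[-25,0,12],"rot":[0,0,0],"jaw":60},{"delta_pos":[-25,0,12],"rot":[0,0,0],"jaw":60},{"delta_pos":[0,0,0],"rot":[0,0,0],"jaw":60},{"delta_pos":[0,0,0],"rot":[0,0,0],"jaw":60},{"delta_pos":[0,0,0],"rot":[0,0,0],"jaw":60},{"delta_pos":[0,0,0],"rot":[0,0,0],"jaw":60}]'
cat > look.py <<'E'
import sys
from h import *
n=sys.argv[1];s=arm.read_state();c=arm.calibration("wrist");P=np.load("pose.npy")
im=arm.get_image("wrist")[:,:,::-1].copy();cv2.imwrite(f"pics/{n}_raw.png",im)
print(s["clock"],s["position"].round(1),s["gripper_width"],s["contact_force"].round(1));print(Ro.from_quat(s["ee_rot"]).as_matrix().round(3))
def dl(L,col): cv2.polylines(im,[np.clip(proj("wrist",L,c),-2000,2000).astype(np.int32)],False,col,1)
for y,R in((80,46),(0,55),(-80,52)):
    for k in(-12,12): dl(ring(P[1],0,y+k,10+R,R),(0,255,0))
dl(W(P[0],[[-13.5,85,109],[-13.5,85,122],[0,85,136],[13.5,85,122],[13.5,85,95],[0,85,82]]),(0,0,255))
dl(W(P[0],[[0,-10,136],[0,85,136]]),(0,0,255));dl(W(P[0],[[-120,-66,117],[-120,-125,117]]),(0,255,255))
cv2.imwrite(f"pics/{n}.png",im)
E
python3 look.py w1
```

```text
clock: 2.23
position: [390.3, 440.6, 231.5]
ee_rot: [0.075, 0.703, -0.703, -0.075]
contact_force: [1.0, 0.3, 0.3]
gripper_width: 85.2
clock: 3.07
position: [520.2, 340.1, 231.4]
ee_rot: [0.075, 0.703, -0.703, -0.075]
contact_force: [0.4, 1.3, -1.7]
gripper_width: 60.1
3.0667 [520.2 340.1 231.4] 60.13016542436975 [ 0.4  1.3 -1.7]
[[-0.978 -0.    -0.21 ]
 [ 0.21   0.    -0.978]
 [ 0.    -1.    -0.   ]]
```

View pics/w1.png

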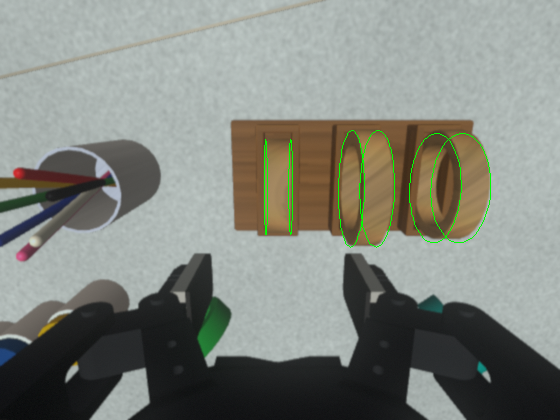

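The close look confirms the ring at columns 266–292, rows 135–235, right on the predicted outline. I'm descending to grip it shallowly, with the tip about 17 mm below its top, so the fingertips clear the bar later.

```bash

python3 -m creep '[{"delta_pos":[-2.5,20,1.5],"rot":[0,0,0],"jaw":60},{"delta_pos":[0,25,0],"rot":[0,0,0],"jaw":60},{"delta_pos":[0,25,0],"rot":[0,0,0],"jaw":60},{"delta_pos":[0,20,0],"rot":[0,0,0],"jaw":60},{"delta_pos":[0,20,0],"rot":[0,0,0],"jaw":60},{"delta_pos":[0,15,0],"rot":[0,0,0],"jaw":60},{"delta_pos":[0,12,0],"rot":[0,0,0],"jaw":60},{"delta_pos":[0,10,0],"rot":[0,0,0],"jaw":60},{"delta_pos":[0,0,0],"rot":[0,0,0],"jaw":60},{"delta_pos":[0,0,0],"rot":[0,0,0],"jaw":60}]' 
python3 -m creep '[{"delta_pos":[0,0,0],"rot":[0,0,0],"jaw":10},{"delta_pos":[0,0,0],"rot":[0,0,0],"jaw":10},{"delta_pos":[0,0,0],"rot":[0,0,0],"jaw":10},{"delta_pos":[0,0,0],"rot":[0,0,0],"jaw":10},{"delta_pos":[0,0,0],"rot":[0,0,0],"jaw":10},{"delta_pos":[0,0,0],"rot":[0,0,0],"jaw":10},{"delta_pos":[0,0,0],"rot":[0,0,0],"jaw":10},{"delta_pos":[0,0,0],"rot":[0,0,0],"jaw":10},{"delta_pos":[0,0,0],"rot":[0,0,0],"jaw":10},{"delta_pos":[0,0,0],"rot":[0,0,0],"jaw":10}]'
python3 look.py w2
```

```text
clock: 3.95
position: [522.7, 338.0, 84.3]
ee_rot: [-0.075, -0.703, 0.703, 0.075]
contact_force: [-0.2, 0.5, 1.4]
gripper_width: 60.1
clock: 4.78
position: [523.7, 338.1, 85.5]
ee_rot: [0.076, 0.704, -0.703, -0.074]
contact_force: [-0.5, 0.3, 5.2]
gripper_width: 22.7
4.7833 [523.7 338.1  85.5] 22.67753987291427 [-0.5  0.3  5.2]
[[-0.978  0.002 -0.211]
 [ 0.211  0.001 -0.978]
 [-0.002 -1.    -0.002]]
```

```bash

python3 -m creep '[{"delta_pos":[0,-5,0],"rot":[0,0,0],"jaw":10},{"delta_pos":[0,-10,0],"rot":[0,0,0],"jaw":10},{"delta_pos":[0,-15,0],"rot":[0,0,0],"jaw":10},{"delta_pos":[0,-20,0],"rot":[0,0,0],"jaw":10},{"delta_pos":[0,-25,0],"rot":[0,0,0],"jaw":10},{"delta_pos":[0,-25,0],"rot":[0,0,0],"jaw":10},{"delta_pos":[0,-25,0],"rot":[0,0,0],"jaw":10},{"delta_pos":[0,-15,0],"rot":[0,0,0],"jaw":10},{"delta_pos":[0,0,0],"rot":[0,0.023,0],"jaw":10},{"delta_pos":[-5,0,13],"rot":[0,0,0],"jaw":10}]' 
python3 -m creep '[{"delta_pos":[-10,0,26],"rot":[0,0,0],"jaw":10},{"delta_pos":[-10,0,26],"rot":[0,0,0],"jaw":10},{"delta_pos":[-10,0,26],"rot":[0,0,0],"jaw":10},{"delta_pos":[-10,0,26],"rot":[0,0,0],"jaw":10},{"delta_pos":[-10,0,26],"rot":[0,0,0],"jaw":10},{"delta_pos":[-10,0,26],"rot":[0,0,0],"jaw":10},{"delta_pos":[-10,0,26],"rot":[0,0,0],"jaw":10},{"delta_pos":[-10,0,26],"rot":[0,0,0],"jaw":10},{"delta_pos":[-10,0,26],"rot":[0,0,0],"jaw":10},{"delta_pos":[-10,0,26],"rot":[0,0,0],"jaw":10}]'
python3 -m creep '[{"delta_pos":[-10,0,26],"rot":[0,0,0],"jaw":10},{"delta_pos":[-10,0,26],"rot":[0,0,0],"jaw":10},{"delta_pos":[-10,0,26],"rot":[0,0,0],"jaw":10},{"delta_pos":[-4,0,18],"rot":[0,0,0],"jaw":10},{"delta_pos":[0,10,0],"rot":[0,0,0],"jaw":10},{"delta_pos":[0,20,0],"rot":[0,0,0],"jaw":10},{"delta_pos":[0,20,0],"rot":[0,0,0],"jaw":10},{"delta_pos":[0,10,0],"rot":[0,0,0],"jaw":10},{"delta_pos":[0,0,0],"rot":[0,0,0],"jaw":10},{"delta_pos":[0,0,0],"rot":[0,0,0],"jaw":10}]'
python3 look.py w3; python3 - <<'E'
from h import *
for n in("scene","top"): cv2.imwrite(f"pics/{n}3.png",arm.get_image(n)[:,:,::-1])
a=cv2.imread("pics/scene3.png")[190:330,150:310];b=cv2.imread("pics/w3.png");b=cv2.resize(b,None,fx=.85,fy=.85)
t=cv2.imread("pics/top3.png")[150:270,255:405]
a=cv2.resize(a,(320,280));t=cv2.resize(t,(320,256))
H=np.zeros((560,800,3),np.uint8);H[:357,:476]=b;H[:280,480:]=a;H[284:540,480:]=t;cv2.imwrite("pics/m3.png",H)
E
```

```text
clock: 5.67
position: [524.5, 325.0, 224.8]
ee_rot: [0.083, 0.703, -0.702, -0.083]
contact_force: [0.2, -0.9, -1.1]
gripper_width: 22.8
clock: 6.5
position: [559.8, 45.3, 222.7]
ee_rot: [-0.082, -0.702, 0.703, 0.085]
contact_force: [0.6, 0.3, -0.5]
gripper_width: 22.4
clock: 7.33
position: [571.4, -53.7, 163.5]
ee_rot: [-0.082, -0.702, 0.703, 0.084]
contact_force: [0.4, 0.3, 0.1]
gripper_width: 22.7
7.3333 [571.4 -53.7 163.5] 22.69130251082289 [0.4 0.3 0.1]
[[-0.972 -0.002 -0.233]
 [ 0.233 -0.001 -0.972]
 [ 0.002 -1.     0.001]]
```

View pics/m3.png

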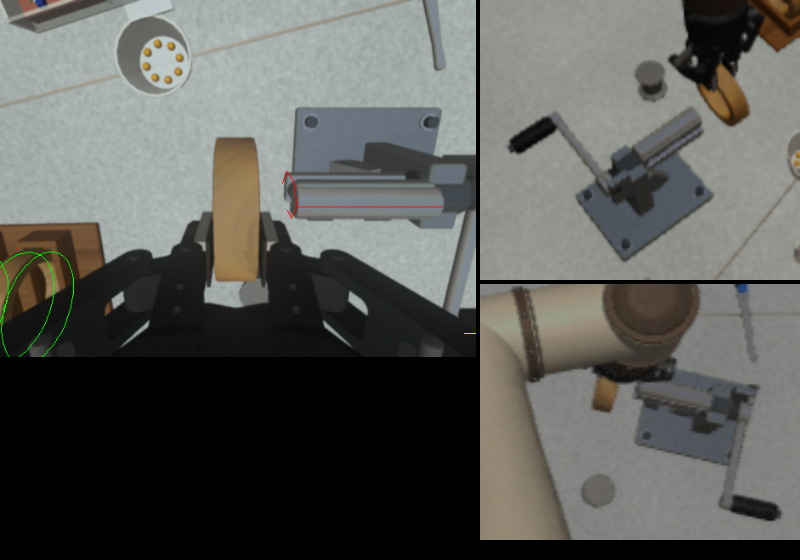

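The ring is held in front of the free end of the bar; in the wrist view it is at (236,210) and the bar end at (290,195). I'll check the ring's and bar's lateral alignment precisely with an enlarged overlay.

```bash
python3 - <<'E'
from h import *
P=np.load("pose.npy");c=arm.calibration("wrist");im=cv2.imread("pics/w3_raw.png");s=arm.read_state();p=s["position"]
f=2;b=(220,140)
im=cv2.resize(im[140:380,220:560],None,fx=f,fy=f,interpolation=3)
def dl(L,col): cv2.polylines(im,[((proj("wrist",L,c)-b+.5)*f).astype(np.int32)],False,col,1)
q=[p[0],p[1],-.235]
for k in(-12,12): dl(ring(q,0,k,p[2]-29.5,46),(0,255,0))
def prof(y):
    a=np.linspace(0,2*np.pi,80);x=13.5*np.cos(a);z=13.5*np.sin(a)+np.where(np.sin(a)>=0,122.5,95.5);return np.c_[x,0*a+y,z]
dl(W(P[0],prof(85)),(0,0,255));dl(W(P[0],prof(-5)),(0,0,255))
for x in(-13.5,13.5):dl(W(P[0],[[x,85,122.5],[x,-5,122.5]]),(255,255,0))
for u in(60,-60):dl(W(P[0],[[u,-11.4-75,12],[u,-11.4+75,12]]),(255,0,255))
dl(W(P[0],[[60,63.6,12],[-60,63.6,12]]),(255,0,255))
cv2.imwrite("pics/m4.png",im)
E
```

```text
(no output)
```

View pics/m4.png

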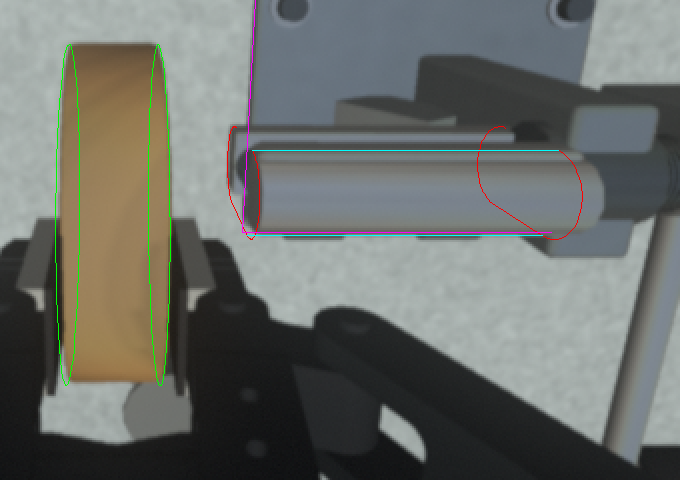

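Ring and bar match the model within about 1 mm (lateral offset about 1 mm). Lowering to bar height and sliding on.

```bash

python3 -m creep '[{"delta_pos":[-1.2,8,0],"rot":[0,0,0],"jaw":10},{"delta_pos":[0,8,0],"rot":[0,0,0],"jaw":10},{"delta_pos":[0,7,0],"rot":[0,0,0],"jaw":10},{"delta_pos":[0,0,5],"rot":[0,0,0],"jaw":10},{"delta_pos":[0,0,5],"rot":[0,0,0],"jaw":10},{"delta_pos":[0,0,6],"rot":[0,0,0],"jaw":10},{"delta_pos":[0,0,6],"rot":[0,0,0],"jaw":10},{"delta_pos":[0,0,6],"rot":[0,0,0],"jaw":10},{"delta_pos":[0,0,4],"rot":[0,0,0],"jaw":10},{"delta_pos":[0,0,0],"rot":[0,0,0],"jaw":10}]' 
python3 - <<'E'
from h import *
s=arm.read_state();print(s["position"].round(1),s["contact_force"].round(1),s["wrist_torque"].round(2))
E
```

```text
clock: 8.32
position: [565.4, -86.1, 141.6]
ee_rot: [0.084, 0.702, -0.702, -0.083]
contact_force: [-0.7, -0.1, -0.8]
gripper_width: 22.8
[565.4 -86.1 141.6] [-0.7 -0.1 -0.8] [ 0.03 -0.03 -0.01]
```

```bash

python3 -m creep '[{"delta_pos":[0,1,5],"rot":[0,0,0],"jaw":10},{"delta_pos":[0,0,7],"rot":[0,0,0],"jaw":10},{"delta_pos":[0,0,7],"rot":[0,0,0],"jaw":10},{"delta_pos":[0,0,7],"rot":[0,0,0],"jaw":10},{"delta_pos":[0,0,7],"rot":[0,0,0],"jaw":10},{"delta_pos":[0,0,7],"rot":[0,0,0],"jaw":10},{"delta_pos":[0,0,7],"rot":[0,0,0],"jaw":10},{"delta_pos":[0,0,5],"rot":[0,0,0],"jaw":10},{"delta_pos":[0,0,3],"rot":[0,0,0],"jaw":10},{"delta_pos":[0,0,0],"rot":[0,0,0],"jaw":10}]' 
python3 look.py w5;python3 - <<'E'
from h import *
a=cv2.imread("pics/w5.png");c=arm.get_image("scene")[:,:,::-1][190:330,150:310]
H=np.zeros((420,800,3),np.uint8);H[:,:500]=a[:,60:];H[:262,500:]=cv2.resize(c,(300,262));cv2.imwrite("pics/m5.png",H)
E
```

```text
clock: 9.15
position: [552.6, -139.2, 140.3]
ee_rot: [-0.083, -0.702, 0.702, 0.083]
contact_force: [0.4, -0.1, -0.2]
gripper_width: 22.6
9.15 [ 552.6 -139.2  140.3] 22.60558547902568 [ 0.4 -0.1 -0.2]
[[-0.972 -0.    -0.234]
 [ 0.234 -0.    -0.972]
 [ 0.    -1.     0.   ]]
```

View pics/m5.png

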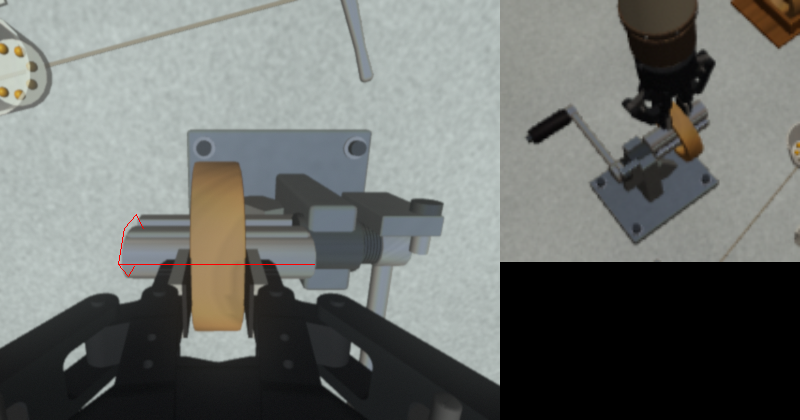

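The ring is on the bar, at mid-length. Lowering slightly, releasing, then rising.

```bash

python3 -m creep '[{"delta_pos":[0,1.5,0],"rot":[0,0,0],"jaw":10},{"delta_pos":[0,1,0],"rot":[0,0,0],"jaw":10},{"delta_pos":[0,0,0],"rot":[0,0,0],"jaw":24},{"delta_pos":[0,0,0],"rot":[0,0,0],"jaw":26},{"delta_pos":[0,0,0],"rot":[0,0,0],"jaw":28},{"delta_pos":[0,0,0],"rot":[0,0,0],"jaw":34},{"delta_pos":[0,0,0],"rot":[0,0,0],"jaw":40},{"delta_pos":[0,0,0],"rot":[0,0,0],"jaw":42},{"delta_pos":[0,0,0],"rot":[0,0,0],"jaw":42},{"delta_pos":[0,0,0],"rot":[0,0,0],"jaw":42}]' 
python3 -m creep '[{"delta_pos":[0,-5,0],"rot":[0,0,0],"jaw":42},{"delta_pos":[0,-10,0],"rot":[0,0,0],"jaw":42},{"delta_pos":[0,-20,0],"rot":[0,0,0],"jaw":42},{"delta_pos":[0,-20,0],"rot":[0,0,0],"jaw":42},{"delta_pos":[0,-20,0],"rot":[0,0,0],"jaw":42},{"delta_pos":[0,-20,0],"rot":[0,0,0],"jaw":42},{"delta_pos":[0,0,0],"rot":[0,0,0],"jaw":42},{"delta_pos":[0,0,0],"rot":[0,0,0],"jaw":42},{"delta_pos":[0,0,0],"rot":[0,0,0],"jaw":42},{"delta_pos":[0,0,0],"rot":[0,0,0],"jaw":42}]' 
python3 look.py w6;python3 - <<'E'
from h import *
a=cv2.imread("pics/w6.png");c=arm.get_image("scene")[:,:,::-1][190:330,150:310]
H=np.zeros((420,800,3),np.uint8);H[:,:500]=a[:,60:];H[:262,500:]=cv2.resize(c,(300,262));cv2.imwrite("pics/m6.png",H)
E
```

```text
clock: 10.08
position: [552.8, -138.6, 137.9]
ee_rot: [-0.083, -0.702, 0.702, 0.083]
contact_force: [0.4, -0.5, -0.6]
gripper_width: 42.2
clock: 10.92
position: [552.1, -138.5, 231.9]
ee_rot: [0.083, 0.702, -0.702, -0.084]
contact_force: [0.2, 0.0, 0.3]
gripper_width: 42.3
10.9167 [ 552.1 -138.5  231.9] 42.29405093849506 [0.2 0.  0.3]
[[-0.972 -0.002 -0.234]
 [ 0.234  0.    -0.972]
 [ 0.002 -1.     0.   ]]
```

View pics/m6.png

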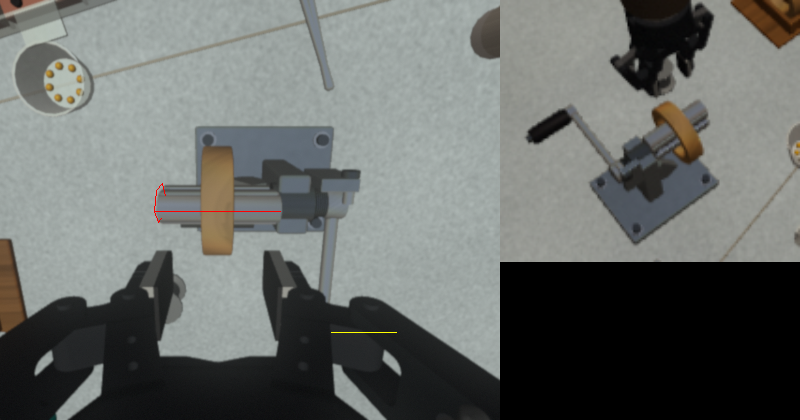

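The bangle hangs on the bar at mid-length, with its top at wrist-crop (217,150–255), and it's released. Next is the handle, so I need the joint state to plan the quarter turn.

```bash
python3 - <<'E'
from h import *
s=arm.read_state();P=np.load("pose.npy")[0];print(s["joints"].round(3))
for t in(-.0,): 
  d=W(P,[-120,-95,105])[0]-s["position"];print("to handle",d.round(1))
  for sg in(1,-1):
    z=np.array([np.cos(P[2]),np.sin(P[2]),0])*sg;y=np.array([0,0,-1]);x=np.cross(y,z);print(sg,"x",d@x,"z",d@z)
  z=Ro.from_quat(s["ee_rot"]).as_matrix()[:,2];print(np.arctan2(z[1],z[0]),P[2])
E
```

```text
[ 0.039  0.291 -0.13  -0.    -1.152  1.296]
to handle [-147.7 -101.6 -126.8]
1 x 133.2627629206339 z -119.94777440347124
-1 x -133.2627629206339 z 119.94777440347124
-1.8066671822625404 -0.23534871116753303
```

```bash

python3 -m creep '[{"delta_pos":[0,0,0],"rot":[0,0.12,0],"jaw":60},{"delta_pos":[0,0,0],"rot":[0,0.12,0],"jaw":60},{"delta_pos":[0,0,0],"rot":[0,0.12,0],"jaw":60},{"delta_pos":[0,0,0],"rot":[0,0.12,0],"jaw":60},{"delta_pos":[0,0,0],"rot":[0,0.12,0],"jaw":60},{"delta_pos":[0,0,0],"rot":[0,0.12,0],"jaw":60},{"delta_pos":[0,0,0],"rot":[0,0.12,0],"jaw":60},{"delta_pos":[0,0,0],"rot":[0,0.12,0],"jaw":60},{"delta_pos":[0,0,0],"rot":[0,0.12,0],"jaw":60},{"delta_pos":[0,0,0],"rot":[0,0.12,0],"jaw":60}]' 
python3 -m creep '[{"delta_pos":[0,0,0],"rot":[0,0.12,0],"jaw":60},{"delta_pos":[0,0,0],"rot":[0,0.12,0],"jaw":60},{"delta_pos":[0,0,0],"rot":[0,0.12,0],"jaw":60},{"delta_pos":[0,0,0],"rot":[0,0.011,0],"jaw":60},{"delta_pos":[-22,0,20],"rot":[0,0,0],"jaw":60},{"delta_pos":[-22,0,20],"rot":[0,0,0],"jaw":60},{"delta_pos":[-22,0,20],"rot":[0,0,0],"jaw":60},{"delta_pos":[-22,0,20],"rot":[0,0,0],"jaw":60},{"delta_pos":[-22,0,20],"rot":[0,0,0],"jaw":60},{"delta_pos":[-22,0,20],"rot":[0,0,0],"jaw":60}]' 
python3 -m creep '[{"delta_pos":[0,10,0],"rot":[0,0,0],"jaw":60},{"delta_pos":[0,20,0],"rot":[0,0,0],"jaw":60},{"delta_pos":[0,20,0],"rot":[0,0,0],"jaw":60},{"delta_pos":[0,10,0],"rot":[0,0,0],"jaw":60},{"delta_pos":[0,0,0],"rot":[0,0,0],"jaw":60},{"delta_pos":[0,0,0],"rot":[0,0,0],"jaw":60},{"delta_pos":[0,0,0],"rot":[0,0,0],"jaw":60},{"delta_pos":[0,0,0],"rot":[0,0,0],"jaw":60},{"delta_pos":[0,0,0],"rot":[0,0,0],"jaw":60},{"delta_pos":[0,0,0],"rot":[0,0,0],"jaw":60}]' 
python3 look.py w7; python3 - <<'E'
from h import *
s=arm.read_state();P=np.load("pose.npy")[0];R=Ro.from_quat(s["ee_rot"]).as_matrix()
print("tool delta to handle",((W(P,[-120,-95,105])[0]-s["position"])@R).round(1),s["joints"].round(2))
E
```

```text
clock: 11.85
position: [552.5, -138.6, 232.0]
ee_rot: [-0.466, -0.531, 0.532, 0.467]
contact_force: [0.1, 0.2, 0.5]
gripper_width: 60.3
clock: 12.68
position: [403.7, -239.4, 232.5]
ee_rot: [-0.554, -0.438, 0.439, 0.555]
contact_force: [-0.4, -0.8, 0.2]
gripper_width: 60.3
clock: 13.52
position: [405.6, -238.9, 173.5]
ee_rot: [0.556, 0.438, -0.437, -0.555]
contact_force: [0.7, -0.0, 0.4]
gripper_width: 60.0
13.5167 [ 405.6 -238.9  173.5] 60.01988522408449 [ 0.7 -0.   0.4]
[[ 0.233  0.001 -0.972]
 [ 0.972 -0.     0.233]
 [-0.    -1.    -0.001]]
tool delta to handle [-1.5 68.3  0.7] [-0.19  0.18 -0.44  0.   -0.95 -0.05]
```

View pics/w7.png

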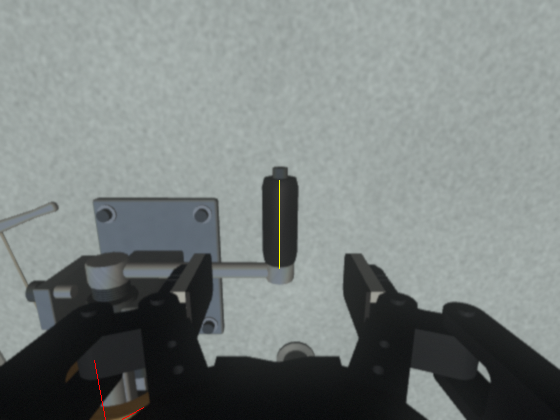

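The handle spans columns 263–297 and rows 178–267, dead on the prediction. Descending and gripping.

```bash

python3 -m creep '[{"delta_pos":[-1.5,12,0.7],"rot":[0,0,0],"jaw":60},{"delta_pos":[0,15,0],"rot":[0,0,0],"jaw":60},{"delta_pos":[0,15,0],"rot":[0,0,0],"jaw":60},{"delta_pos":[0,15,0],"rot":[0,0,0],"jaw":60},{"delta_pos":[0,12,0],"rot":[0,0,0],"jaw":60},{"delta_pos":[0,10,0],"rot":[0,0,0],"jaw":60},{"delta_pos":[0,8,0],"rot":[0,0,0],"jaw":60},{"delta_pos":[0,0,0],"rot":[0,0,0],"jaw":60},{"delta_pos":[0,0,0],"rot":[0,0,0],"jaw":60},{"delta_pos":[0,0,0],"rot":[0,0,0],"jaw":40}]' 
python3 -m creep '[{"delta_pos":[0,0,0],"rot":[0,0,0],"jaw":10},{"delta_pos":[0,0,0],"rot":[0,0,0],"jaw":10},{"delta_pos":[0,0,0],"rot":[0,0,0],"jaw":10},{"delta_pos":[0,0,0],"rot":[0,0,0],"jaw":10},{"delta_pos":[0,0,0],"rot":[0,0,0],"jaw":10},{"delta_pos":[0,0,0],"rot":[0,0,0],"jaw":10},{"delta_pos":[0,0,0],"rot":[0,0,0],"jaw":10},{"delta_pos":[0,0,0],"rot":[0,0,0],"jaw":10},{"delta_pos":[0,0,0],"rot":[0,0,0],"jaw":10},{"delta_pos":[0,0,0],"rot":[0,0,0],"jaw":10}]' 
python3 - <<'E'
import numpy as np
a=np.linspace(0,np.pi/2,21);x=-120*np.cos(a);z=120*np.sin(a)
for i in range(20): print("[0,%.1f,%.1f]"%(-(z[i+1]-z[i]),-(x[i+1]-x[i])),end=" ")
E
```

```text
clock: 14.4
position: [404.7, -240.3, 86.4]
ee_rot: [0.556, 0.438, -0.438, -0.555]
contact_force: [0.6, 0.7, -0.3]
gripper_width: 49.5
clock: 15.23
position: [404.1, -240.2, 86.5]
ee_rot: [0.555, 0.438, -0.438, -0.555]
contact_force: [-1.7, 1.5, 6.6]
gripper_width: 22.2
[0,-9.4,-0.4] [0,-9.4,-1.1] [0,-9.2,-1.8] [0,-9.1,-2.6] [0,-8.8,-3.3] [0,-8.6,-3.9] [0,-8.2,-4.6] [0,-7.8,-5.2] [0,-7.4,-5.8] [0,-6.9,-6.4] [0,-6.4,-6.9] [0,-5.8,-7.4] [0,-5.2,-7.8] [0,-4.6,-8.2] [0,-3.9,-8.6] [0,-3.3,-8.8] [0,-2.6,-9.1] [0,-1.8,-9.2] [0,-1.1,-9.4] [0,-0.4,-9.4]
```

```bash

python3 -m creep '[{"delta_pos":[0,-9.4,-0.4],"rot":[0,0,0],"jaw":10},{"delta_pos":[0,-9.4,-1.1],"rot":[0,0,0],"jaw":10},{"delta_pos":[0,-9.2,-1.8],"rot":[0,0,0],"jaw":10},{"delta_pos":[0,-9.1,-2.6],"rot":[0,0,0],"jaw":10},{"delta_pos":[0,-8.8,-3.3],"rot":[0,0,0],"jaw":10},{"delta_pos":[0,-8.6,-3.9],"rot":[0,0,0],"jaw":10},{"delta_pos":[0,-8.2,-4.6],"rot":[0,0,0],"jaw":10},{"delta_pos":[0,-7.8,-5.2],"rot":[0,0,0],"jaw":10},{"delta_pos":[0,-7.4,-5.8],"rot":[0,0,0],"jaw":10},{"delta_pos":[0,-6.9,-6.4],"rot":[0,0,0],"jaw":10}]' 
python3 - <<'E'
from h import *
s=arm.read_state();P=np.load("pose.npy")[0];R=Ro.from_quat(s["ee_rot"]).as_matrix()
d=s["position"]-[P[0],P[1],0];c,n=np.cos(P[2]),np.sin(P[2]);l=[c*d[0]+n*d[1],-n*d[0]+c*d[1],d[2]+19-105]
print(np.round(l,1),np.hypot(l[0],l[2]),np.arctan2(l[2],-l[0]),s["wrist_torque"].round(2))
E
```

```text
clock: 16.07
position: [437.6, -248.3, 170.9]
ee_rot: [-0.555, -0.437, 0.438, 0.556]
contact_force: [-3.7, 0.4, -2.0]
gripper_width: 22.6
[-86.  -95.1  84.9] 120.86808297864746 0.7793666459720693 [0.11 1.1  0.04]
```

```bash

python3 -m creep '[{"delta_pos":[0,-6.4,-6.9],"rot":[0,0,0],"jaw":10},{"delta_pos":[0,-5.8,-7.4],"rot":[0,0,0],"jaw":10},{"delta_pos":[0,-5.2,-7.8],"rot":[0,0,0],"jaw":10},{"delta_pos":[0,-4.6,-8.2],"rot":[0,0,0],"jaw":10},{"delta_pos":[0,-3.9,-8.6],"rot":[0,0,0],"jaw":10},{"delta_pos":[0,-3.3,-8.8],"rot":[0,0,0],"jaw":10},{"delta_pos":[0,-2.6,-9.1],"rot":[0,0,0],"jaw":10},{"delta_pos":[0,-1.8,-9.2],"rot":[0,0,0],"jaw":10},{"delta_pos":[0,-1.1,-9.4],"rot":[0,0,0],"jaw":10},{"delta_pos":[0,-0.4,-9.4],"rot":[0,0,0],"jaw":10}]' 
cat > st.py <<'E'
from h import *
s=arm.read_state();P=np.load("pose.npy")[0];R=Ro.from_quat(s["ee_rot"]).as_matrix()
d=s["position"]-[P[0],P[1],0];c,n=np.cos(P[2]),np.sin(P[2]);l=[c*d[0]+n*d[1],-n*d[0]+c*d[1],d[2]+19-105]
f=s["contact_force"];print("local force x,y,z",np.round([c*f[0]+n*f[1],-n*f[0]+c*f[1],f[2]],1))
print(np.round(l,1),np.hypot(l[0],l[2]),np.arctan2(l[2],-l[0]),s["wrist_torque"].round(2),s["clock"])
E
python3 st.py
python3 - <<'E'
from h import *
a=arm.get_image("wrist")[:,:,::-1];c=arm.get_image("scene")[:,:,::-1][190:330,150:310];t=arm.get_image("top")[:,:,::-1]
H=np.zeros((600,800,3),np.uint8);H[:300,:400]=cv2.resize(a,(400,300));H[:350,400:]=cv2.resize(c,(400,350),interpolation=3);H[300:,:400]=cv2.resize(t,(400,300));H[350:,400:]=cv2.resize(t[150:270,280:480],(400,240))[:250] if 0 else 0
cv2.imwrite("pics/m8.png",H)
E
```

```text
clock: 16.9
position: [520.7, -268.4, 206.6]
ee_rot: [-0.555, -0.437, 0.438, 0.556]
contact_force: [-9.3, 3.5, 5.7]
gripper_width: 22.5
local force x,y,z [-9.8  1.3  5.7]
[ -0.4 -95.3 120.6] 120.5749604541319 1.5673537908224164 [0.87 2.52 0.1 ] 16.9
```

View pics/m8.png

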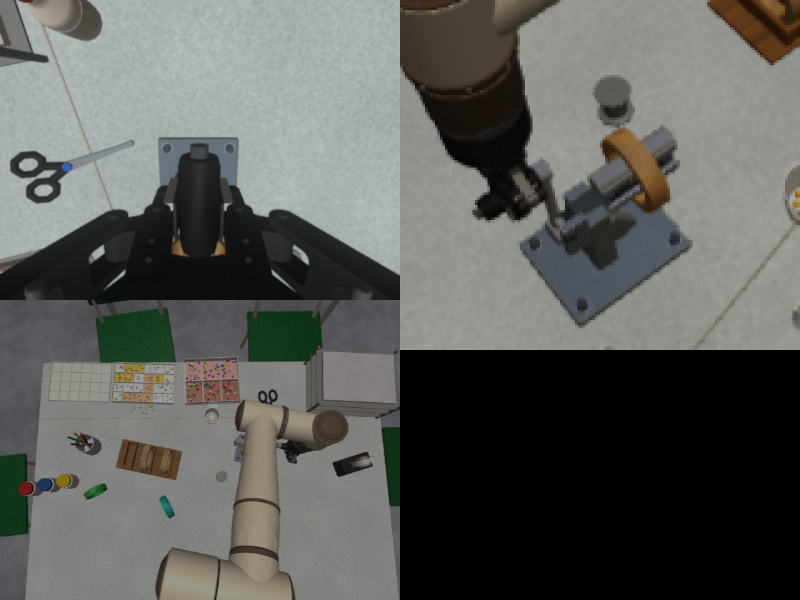

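The lever is upright, and the spread bar now fills the ring (scene crop about (635,170)). I'll let it settle and check the steady force.

```bash

python3 -m creep '[{"delta_pos":[0,0,0],"rot":[0,0,0],"jaw":10},{"delta_pos":[0,0,0],"rot":[0,0,0],"jaw":10},{"delta_pos":[0,0,0],"rot":[0,0,0],"jaw":10},{"delta_pos":[0,0,0],"rot":[0,0,0],"jaw":10},{"delta_pos":[0,0,0],"rot":[0,0,0],"jaw":10},{"delta_pos":[0,0,0],"rot":[0,0,0],"jaw":10},{"delta_pos":[0,0,0],"rot":[0,0,0],"jaw":10},{"delta_pos":[0,0,0],"rot":[0,0,0],"jaw":10},{"delta_pos":[0,0,0],"rot":[0,0,0],"jaw":10},{"delta_pos":[0,0,0],"rot":[0,0,0],"jaw":10}]' ; python3 st.py
python3 -m creep '[{"delta_pos":[0,0,-0.5],"rot":[0,0,0],"jaw":10},{"delta_pos":[0,0,-0.5],"rot":[0,0,0],"jaw":10},{"delta_pos":[0,0,0],"rot":[0,0,0],"jaw":10},{"delta_pos":[0,0,0],"rot":[0,0,0],"jaw":10},{"delta_pos":[0,0,0],"rot":[0,0,0],"jaw":10},{"delta_pos":[0,0,0],"rot":[0,0,0],"jaw":10},{"delta_pos":[0,0,0],"rot":[0,0,0],"jaw":10},{"delta_pos":[0,0,0],"rot":[0,0,0],"jaw":10},{"delta_pos":[0,0,0],"rot":[0,0,0],"jaw":10},{"delta_pos":[0,0,0],"rot":[0,0,0],"jaw":10}]' ; python3 st.py
```

```text
clock: 17.88
position: [520.0, -268.2, 206.6]
ee_rot: [-0.555, -0.437, 0.438, 0.556]
contact_force: [-7.7, 3.2, 6.1]
gripper_width: 22.4
local force x,y,z [-8.3  1.3  6.1]
[ -1.1 -95.3 120.6] 120.55607446228379 1.561314841908339 [0.78 2.2  0.03] 17.8833
clock: 18.72
position: [520.9, -268.4, 206.6]
ee_rot: [-0.555, -0.437, 0.438, 0.556]
contact_force: [-8.4, 2.1, 6.1]
gripper_width: 22.2
local force x,y,z [-8.7  0.1  6.1]
[ -0.3 -95.3 120.6] 120.5532863533027 1.5685215534368835 [0.76 2.25 0.07] 18.7167
```

```bash
python3 - <<'E'
from h import *
P=np.load("pose.npy")[0]
b=(205,225);f=7
im=cv2.resize(arm.get_image("scene")[:,:,::-1][225:310,205:305],None,fx=f,fy=f,interpolation=3)
for k in(-12,12):
  for r in(33,46): cv2.polylines(im,[((proj("scene",ring(P,0,37.5+k,117.5-.0,r))-b+.5)*f).astype(np.int32)],False,(0,255,0),1)
cv2.imwrite("pics/m9.png",im)
E
```

```text
(no output)
```

View pics/m9.png

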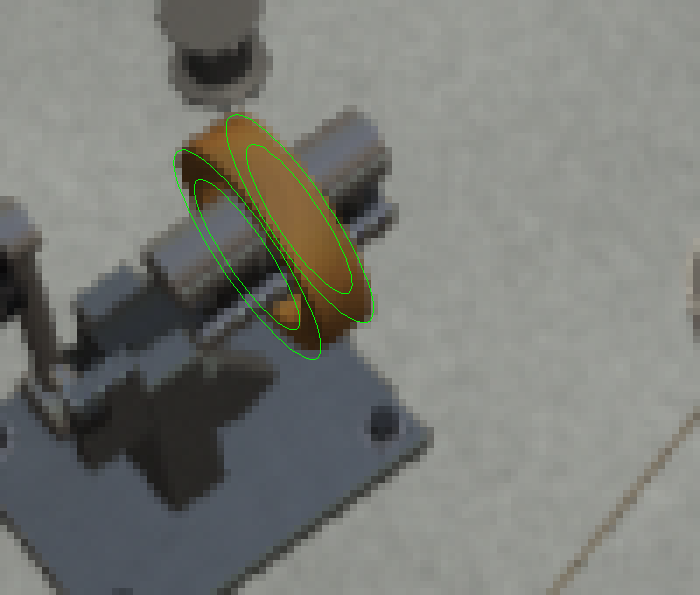

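The bangle sits upright on the spread bar at mid-length, coinciding with the predicted gripped pose, and the gap between the bar halves is open. Handing in.

```bash
python3 -c "
from bench import arm
print(arm.job_done())"; python3 st.py
```

```text
the job is handed in; nothing more can be done
None
the job is handed in; nothing more can be done
```

I hung the smallest (92 mm) bangle over the free end of the clamp's split bar, centred about mid-length, and let go of it. I then raised the lever by its handle until it stood upright. The gripper was still holding it when I handed the job in, at about 19 s of the 58 s allowed.

**Lever:** it was at 1.568 rad by the TCP pose, on a radius of 120.5 mm. I didn't touch the stop screw to check this; the angle rests on the fitted clamp pose and the 120 mm rise and run from the handle's rest position.

**Grip on the bangle:** in the last scene picture the ring coincides with its predicted clamped outline and the bar halves are spread apart. The force on the tool was about 8.5 N, higher than the spring's stated 4–5 N, which would fit the bar pressing on the ring.

**Everything else:** the other two bangles were still in the rack and the other things I could see looked unmoved. I checked them only by eye in the last overview picture, where the arm hid part of the table. A state reading after hand-in was refused, so nothing was measured during the final second.

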